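# Back off the screw turntable two turns on the trap test plinth

### The arm

A 6-joint arm with a two-finger parallel gripper is mounted at the origin on the work surface. World frame = base frame: x ahead of the robot, y to its left, z up, the work surface at z = 0. Lengths are in m, angles in rad, forces in N, time in s.
With the tool pointing down it reaches from about 0.25 to 0.725 m from the base axis. Payload 4 kg.
Tool frame: the origin (TCP) lies midway between the tips of the shut fingers; the grasp point (between the pads) lies 19 mm behind it (bot.grip_point_offset is the distance from the TCP to the grasp point, in m); z points along the fingers, y is the line along which they close (so a half turn about z gives the same grasp; the last joint's range is limited). The gripper opens to 85 mm and grips with 20 to 120 N. Pads are 22 mm wide; open, the fingers measure 114 mm over their backs; the gripper's body (76 mm by 85 mm) begins 54 mm behind the grasp point. The pads swing forward as they close: fully open they stand 13 mm farther back than shut.
Start: joints at [-1.169, 0.241, 0.005, 1.335, 0, 1.571], TCP at [0.196, -0.46, 0.231] pointing down, gripper open.
Joint ranges: [-2.72, 2.72], [-1.05, 1.87], [-1.09, 1.28], [-1.99, 2.15], [-1.42, 1.44], [-3.14, 3.14]. Speed limits (rad/s): [2.79, 2.79, 3.14, 3.14, 3.14, 3.14].

### API

Orientations are given as a unit quaternion [x, y, z, w].
In Python, from workcell import bot gives the robot as it stands.
- The arm moves only by the tool step_arm, never from a script. Its argument "targets" is text: rows parted by semicolons, each of 7 numbers parted by spaces: the opening, from -1 (shut) to 1 (fully open), so that 0 is half open, then the shift along the world's x, y, z normalised to -1 to 1, where 1 is 0.5 m, then the turn, a rotation vector about the world's x, y, z normalised to -1 to 1, where 1 is pi/4 rad. In form: gripper x y z wx wy wz; .... A call has 1 to 10 rows; each row is the pose to reach, as a shift and turn from the pose commanded when the call began; what a row does not reach only later rows make up. A row lasts 1/12 s, in which the tool goes at most 41.7 mm and 7.16 degrees, less where a joint would pass 70% of its speed; a pose out of reach is approached as far as the arm can. A call with a number of a shift or a turn outside -1 to 1 is refused whole. A call with a gripper value outside its range is refused whole. The fingers move at their own pace and stop on an object; the grip force is fixed at half the most. Time passes only in rows, so rows that repeat a pose let the fingers close. It gives the time, the measured TCP pose, the force, the opening and the grip force at its end, in the units of the state.
- bot.get_obs(): the state, without advancing time (a new reading comes with each control period).
- bot.camera(name): name is "scene" or "side" or "wrist"; returns the picture (480x640x3 uint8, red, green, blue); there is no depth.
- bot.camera_info(name): a dict with "vertical_fov" (degrees; the focal length in pixels is half the picture's height over the tangent of half this angle, whatever the lens; pixels are square), "cx", "cy" (the principal point, pixels), "pose" (4x4, takes a point from camera to world coordinates). Camera axes: x right, y up, looking along -z (the intrinsics and any distortion apply to the point x, -y, -z); pixel columns grow to the right and rows downward; lengths in m; the calibration is good to about 2 mm. A picture is of the moment at which its call begins: read the wrist's pose just before it. camera_info takes no time and is no camera call; for the wrist camera it gives the pose at the moment of the call.
- bot.job_done(): hands the job in; it is judged then, once.
The state is a dict: "clock": time; "joint_pos": joint angles; "joint_vel": joint speeds; "tau": joint torques, N m; "eef_pos": TCP position; "tool_rot": TCP orientation; "ft_force": force on the tool from outside, world axes, zero at the start; "ft_torque": the same for the moment, N m; "grip_width": finger opening in m; "grasp_force": force on a finger pad.
Only numpy, scipy, OpenCV 4.12 (cv2) and the standard library are available. Lean on these libraries where they do the work, as an engineer would, in place of code of your own. Each camera call takes 0.05 s, during which the arm holds its last target. There are 200 camera calls.

### The job

The turntable has only just been cracked off its seat, its index rib less than a quarter turn past the fixed pointer. With a fingertip against its dimpled rim, keep pushing it round anticlockwise (seen from above) to loosen it, counting the turns, until the index rib comes to the pointer for the second time and stands there, two full turns up from the seat. Let the trap ride round on it untouched, lift nothing, and leave everything else on the plinth where it lies.

Things in the scene. Friction and masses are not known exactly. Their poses are not given: they have to be found in the camera images.
- stand: Cast base of the screw turntable, fixed: round, 280 mm across, 22 mm high, in its middle a 110 mm hub 44 mm high. Origin on the turntable's axis at the plinth surface, z up, x along the fixed pointer. On its -y side, 200 mm from the axis, is the open end of the steam connection, a pipe elbow at most 126 mm high on a riser 250 mm from the axis.
- turntable_turn (a joint): Turn of the steel turntable, rad, anticlockwise from above positive. 0 = hard down on its seat, index rib at the pointer; 6.283 = one full turn up, 12.566 = two; the screw ends at 18.85. Starts at 0.2 to 1.5. It rises 7 mm per anticlockwise turn. Friction about 0.4 N m (4 N sideways at the rim turns it); it stays where it is left.
- turntable: The heavy steel turntable itself; origin on the axis, in the middle of its underside, x along the index rib.
- table_centre (a point): Middle of the turntable's flat top (on the axis, 72 mm above the plinth when hard down), turning and rising with it; x axis along the index rib. Turntable: 28 mm thick disc, 84 mm radius, with nine upright round lobes every 40 deg (radius 11 mm, centres 87 mm from the axis), the first at the index rib. Lobes have small punched dimples.
- index_end (a point): Outer end (97 mm from the axis), on top, of the one index rib: a dark raised bar 42 x 10 x 5 mm lying radially on the turntable's top, over a lobe. Between the lobes are nine open finger scallops, 37 mm wide and 14 mm deep, their middles 20, 60, 100 ... deg from the rib; below them is free space down to the base, 22 mm above the plinth.
- pointer_tip (a point): Tip of the fixed pointer: a bright steel arrow, 24 mm wide, on the dark base below the rim, pointing at the axis, 102 to 139 mm from it and so seen from above just outside the rim; its top 30 mm above the plinth. The index rib is at the pointer when both lie on one line from the axis.
- trap: Grey cast steam trap, standing loose at the turntable's middle and riding on it: 90 mm long along its y axis (open ends), 48 mm high, 28 mm radius drum with a hexagon cap; a strainer cap reaches 52 mm from the middle along its -x. Origin under its middle. 1.6 kg.
- probe: Bystander, loose on the plinth, to be left alone: chrome thermometer probe lying flat, 215 mm long: 3 mm radius stem and 18 mm thick handle, 20 mm high.
- cap_nut: Bystander, loose on the plinth, to be left alone: brass hexagonal domed cap nut, 42 mm across corners, 36 mm high.
- cooler: Bystander, loose on the plinth, to be left alone: stainless sample cooler coil housing, an upright cylinder 96 mm across and 200 mm high with two side unions reaching 68 mm from its axis.
- bracket: Bystander, loose on the plinth, to be left alone: olive-painted iron angle bracket, 60 x 70 mm foot, 70 mm high.
- gasket: Bystander, loose on the plinth, to be left alone: flat ring gasket, 84 mm outside, 5 mm thick.
- screen: Bystander, loose on the plinth, to be left alone: steel strainer screen standing upright, 34 mm across, 62 mm high.
- spanner: Bystander, loose on the plinth, to be left alone: open spanner lying flat, 170 mm long.

How it is judged:
By the outcome, as a careful person would: the job done as asked, in the order asked, and still so for the second after the job is handed in, with the robot touching nothing.
It also fails if it takes over 67 s, if anything falls off the work surface, if the arm or the gripper's body presses on something with over 40 N, if the wrist force passes 120 N, or if a joint passes its speed limit or range.

## Working session

There is one attempt and no reset: what is moved stays moved. The work goes in short steps, Python scripts to look and compute and a tool call to move; the robot and the scene stay as the last step left them, time stands still between calls to the robot, and variables do not carry over. Pictures are saved under pics/ and viewed, at most 10 in all, crops included, and the job is handed in when it is done.

Besides the shell and the picture viewer there is one more tool, called as a command line: name --argument value ..., lists and objects as JSON in quotes. step_arm: Moves the arm, as the interface text tells. Scaled input: -1 to 1 covers 0.5 m each way for a shift and pi/4 rad each way for a turn. Its arguments: {"type":"object","properties":{"targets":{"type":"string"}},"required":["targets"]}

```bash
mkdir -p pics; ls; python3 - <<'E'
from workcell import bot
import cv2
o=bot.get_obs();print({k:o[k] for k in('clock','eef_pos','tool_rot','grip_width','ft_force')})
for n in('scene','side','wrist'):
    i=bot.camera_info(n);print(n,i)
    cv2.imwrite(f'pics/{n}0.png',cv2.cvtColor(bot.camera(n),cv2.COLOR_RGB2BGR))
E
```

```text
pics
{'clock': 0.0, 'eef_pos': array([ 0.19528148, -0.45958995,  0.23039697]), 'tool_rot': array([ 9.79890234e-01,  1.99534449e-01, -2.01647035e-04, -1.04560013e-03]), 'grip_width': 0.08549637349709698, 'ft_force': array([-0.03291932,  0.72757812,  0.46858588])}
scene {'vertical_fov': 57.78446261559785, 'cx': 319.3082433695178, 'cy': 230.3039267909007, 'pose': array([[-0.18842061, -0.65411112,  0.73255465,  1.2292153 ],
       [ 0.98194677, -0.13814627,  0.12921357,  0.21208373],
       [ 0.01667966,  0.74367618,  0.6683319 ,  0.64746025],
       [ 0.        ,  0.        ,  0.        ,  1.        ]])}
side {'vertical_fov': 49.818599360009216, 'cx': 320.46084648043575, 'cy': 243.8088113920014, 'pose': array([[ 0.99827964,  0.04437218, -0.03832592,  0.55488468],
       [-0.05728418,  0.59873693, -0.79889462, -0.63119252],
       [-0.01250156,  0.7997157 ,  0.60024871,  0.62133051],
       [ 0.        ,  0.        ,  0.        ,  1.        ]])}
wrist {'vertical_fov': 69.95188916863079, 'cx': 315.8606487123088, 'cy': 248.8559929455934, 'pose': array([[ 0.39209713,  0.87664467,  0.27884398,  0.26622621],
       [-0.91992297,  0.37406339,  0.11755131, -0.42898093],
       [-0.00125459, -0.30260651,  0.95311475,  0.3718619 ],
       [ 0.        ,  0.        ,  0.        ,  1.        ]])}
```

View pics/scene0.png

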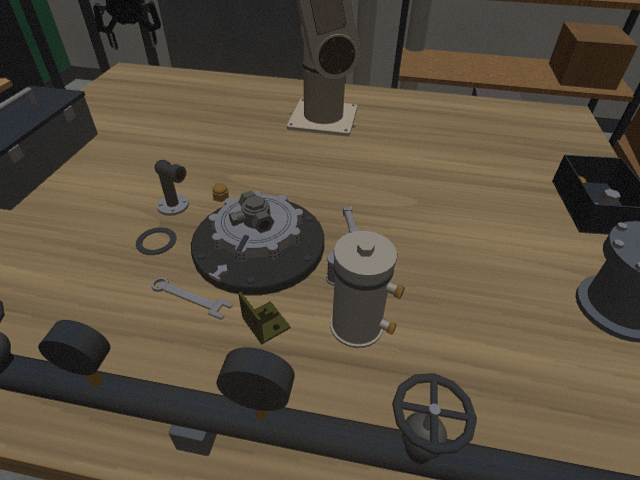

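View pics/side0.png

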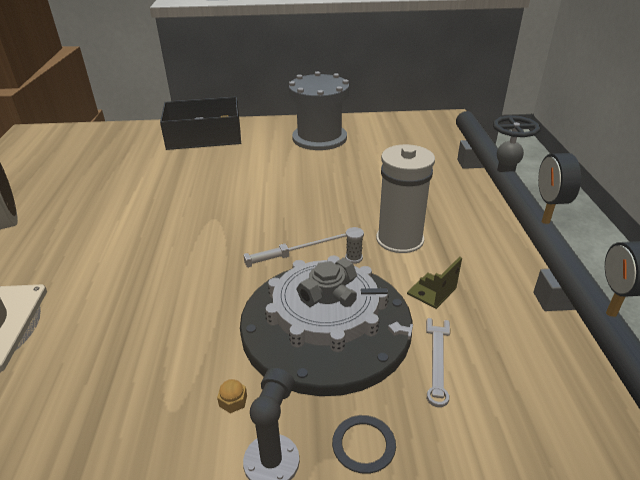

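The side view shows the base spanning columns 241–412, the pointer at about (402,328) and the rib at about (375,292). The elbow is at (271,385) and the pipe foot at (271,459). In the scene view the base spans columns 191–325, with the pointer at about (218,271).

```bash
cat > h.py <<'E'
import numpy as np, cv2
from workcell import bot
def K(i): f=240/np.tan(np.radians(i['vertical_fov'])/2); return f,i['cx'],i['cy'],np.array(i['pose'])
def proj(i,P):
    f,cx,cy,T=K(i); p=(np.atleast_2d(P)-T[:3,3])@T[:3,:3]; return np.c_[cx-f*p[:,0]/p[:,2], cy+f*p[:,1]/p[:,2]]
def ray(i,uv,z):
    f,cx,cy,T=K(i); d=T[:3,:3]@np.array([(uv[0]-cx)/f,-(uv[1]-cy)/f,-1]); o=T[:3,3]; return o+d*(z-o[2])/d[2]
E
python3 - <<'E'
from h import *
from scipy.optimize import least_squares
I={n:bot.camera_info(n) for n in('scene','side')}
a=np.linspace(0,6.283,200)
def res(p):
    r=[]
    for n,l,h in(('side',241,412),('scene',191,325)):
        u=np.concatenate([proj(I[n],np.c_[p[0]+.14*np.cos(a),p[1]+.14*np.sin(a),0*a+z])[:,0] for z in(0,.022)])
        r+= [u.min()-l,u.max()-h]
    return r
s=least_squares(res,[.5,-.1],diff_step=1e-4);print(s.x,s.fun)
c=s.x
for n,uv,z in(('side',(402,328),.03),('side',(386,293),.077),('scene',(218,271),.03),('scene',(239,248),.077),('side',(271,459),.0),('scene',(173,206),0)):
    p=ray(I[n],uv,z)[:2];d=p-c;print(n,p,np.hypot(*d),np.degrees(np.arctan2(d[1],d[0])))
for n in('gasket',(363,444)),('nut',(232,397)),('bracketcorner',(432,303)),('screen',(355,256)),('probehandle',(248,262)),('spanner',(438,325)),('cooler',(401,240)):
    print(n[0],ray(I['side'],n[1],.0)[:2])
im=cv2.imread('pics/side0.png')[235:400,225:425]
cv2.imwrite('pics/c1.png',cv2.resize(im,None,fx=3.6,fy=3.6,interpolation=cv2.INTER_CUBIC))
E
```

```text
[ 0.59149311 -0.02881893] [-1.13665554  1.18408864 -0.12105963  0.5389807 ]
side [ 0.70713618 -0.07229631] 0.1235459496527264 -20.60434265232544
side [ 0.6839095 -0.0413456] 0.09326149831243521 -7.719168216916153
scene [ 0.70694021 -0.07510788] 0.12438127021954101 -21.848503339456983
scene [ 0.68357363 -0.03581522] 0.09234592807218812 -4.344991143598495
side [ 0.50442819 -0.26115843] 0.24811678589212893 -110.54255526107985
scene [ 0.50666942 -0.2663362 ] 0.2522092586371137 -109.65298909429048
gasket [ 0.62533902 -0.24773803]
nut [ 0.44649035 -0.16157926]
bracketcorner [0.77736364 0.01108879]
screen [0.65911137 0.15149077]
probehandle [0.4525589 0.1479946]
spanner [ 0.77519727 -0.0413415 ]
cooler [0.75725833 0.19652839]
```

View pics/c1.png

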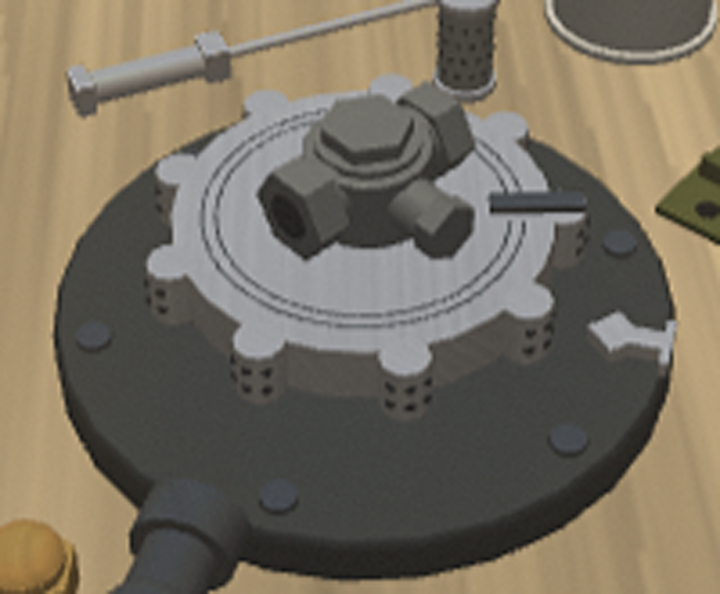

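The crop shows the rib pointing roughly −5° in the world and the pointer at about −20.5°, so the turn starts near 0.27 rad. The trap's strainer faces about −45°, so I'll use the scallop on the opposite side, near 135°. I'll move in with the fingers shut and take a close look.

step_arm --targets "-1 0.05 0.065 0.01 0 0 0; -1 0.1 0.13 0.02 0 0 0; -1 0.15 0.195 0.03 0 0 0; -1 0.2 0.26 0.04 0 0 0; -1 0.25 0.325 0.04 0 0 0; -1 0.3 0.39 0.04 0 0 0; -1 0.35 0.455 0.04 0 0 0; -1 0.38 0.5 0.04 0 0 0; -1 0.4 0.53 0.04 0 0 0; -1 0.4 0.53 0.04 0 0 0"

```text
clock: 0.98
eef_pos: [0.397, -0.1924, 0.251]
tool_rot: [0.979, 0.202, 0.0, -0.001]
ft_force: [0.6, -0.3, 0.5]
grip_width: 0.0002
grasp_force: 0.0
```

step_arm --targets "-1 0.04 0.05 0 0 0 0; -1 0.09 0.11 0 0 0 0; -1 0.14 0.18 0 0 0 0; -1 0.19 0.24 0 0 0 0; -1 0.24 0.31 0 0 0 0; -1 0.29 0.38 0 0 0 0; -1 0.32 0.42 0 0 0 0; -1 0.33 0.43 0 0 0 0; -1 0.33 0.43 0 0 0 0; -1 0.33 0.43 0 0 0 0"

```text
clock: 1.82
eef_pos: [0.56, 0.0189, 0.2507]
tool_rot: [0.98, 0.199, -0.001, 0.0]
ft_force: [-0.0, -0.5, 0.5]
grip_width: -0.0002
grasp_force: 0.0
```

```bash
python3 - <<'E'
from h import *
o=bot.get_obs();print(o['clock'],o['eef_pos'],o['tool_rot'],o['grip_width'],o['ft_force'])
i=bot.camera_info('wrist');im=bot.camera('wrist')
import pickle;pickle.dump(i,open('w1.pkl','wb'))
cv2.imwrite('pics/w1.png',cv2.cvtColor(im,cv2.COLOR_RGB2BGR))
print(proj(i,[[.5915,-.029,.072],[.684,-.037,.077],[.707,-.073,.03],o['eef_pos']]))
E
```

```text
1.8167 [0.5600035  0.01892746 0.25067929] [ 9.79916908e-01  1.99403897e-01 -9.41628234e-04  2.28981618e-04] -0.00017624736252031163 [-0.01175067 -0.53592871  0.45448261]
[[375.90767994 213.76278252]
 [432.56262073 121.3656683 ]
 [460.55309962 116.10205282]
 [317.19190531 315.81331034]]
```

View pics/w1.png

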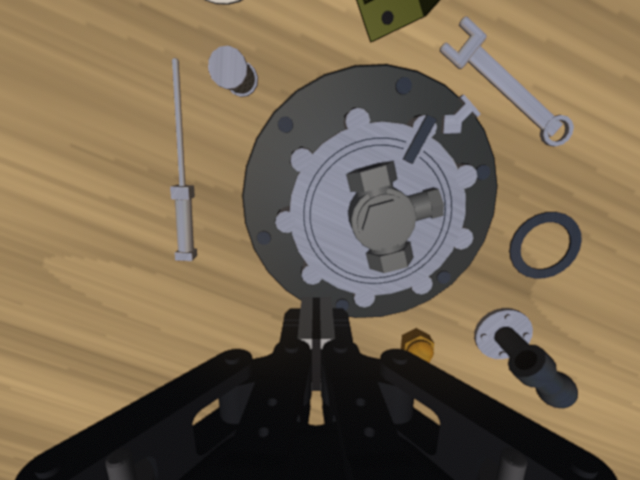

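The wrist view shows the lobes around the disc centre near (377,208), the rib running from (410,158) to (433,120), and the pointer arrow from about (450,128) to (473,103). The shut fingertip is narrow, about 15 mm wide.

```bash
python3 - <<'E'
from h import *
import pickle
from scipy.optimize import least_squares
i=pickle.load(open('w1.pkl','rb'))
L=[(358,119),(302,160),(286,221),(312,273),(364,298),(421,283),(461,237),(468,175)]
P=np.array([ray(i,p,.0723)[:2] for p in L])
n=np.arange(1,9)
def f(p):
    a=p[2]+np.radians(40)*n
    return (P-np.c_[p[0]+.087*np.cos(a),p[1]+.087*np.sin(a)]).ravel()
s=least_squares(f,[.59,-.03,-.1]);c=s.x[:2];print(s.x[:2],np.degrees(s.x[2]),np.abs(s.fun).max())
for nm,p,z in(('ribin',(410,158),.077),('ribout',(433,120),.077),('ptip',(450,128),.03),('ptail',(471,104),.03)):
    q=ray(i,p,z)[:2]-c;print(nm,np.hypot(*q),np.degrees(np.arctan2(q[1],q[0])))
im=cv2.imread('pics/w1.png')[80:200,380:510]
cv2.imwrite('pics/c2.png',cv2.resize(im,None,fx=4,fy=4,interpolation=cv2.INTER_CUBIC))
E
```

```text
[ 0.5918935 -0.0301123] -2.5714162710537853 0.0016201702141745156
ribin 0.057480829964791265 -3.311291507801815
ribout 0.09346404796562684 -4.108826483911751
ptip 0.10855771468071092 -20.97731323376348
ptail 0.13689230167810676 -19.92096884962113
```

View pics/c2.png

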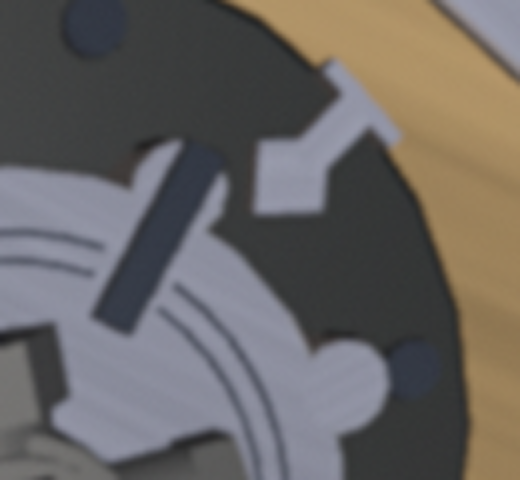

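step_arm --targets "-1 -0.085 0.044 -0.02 0 0 0; -1 -0.085 0.044 -0.06 0 0 0; -1 -0.085 0.044 -0.11 0 0 0; -1 -0.085 0.044 -0.16 0 0 0; -1 -0.085 0.044 -0.21 0 0 0; -1 -0.085 0.044 -0.26 0 0 0; -1 -0.085 0.044 -0.31 0 0 0; -1 -0.085 0.044 -0.35 0 0 0; -1 -0.085 0.044 -0.38 0 0 0; -1 -0.085 0.044 -0.388 0 0 0"

```text
clock: 2.7
eef_pos: [0.5151, 0.0397, 0.0551]
tool_rot: [0.98, 0.198, -0.003, -0.0]
ft_force: [0.1, -0.6, 0.9]
grip_width: -0.0001
grasp_force: 0.0
```

```bash
cat > plan.py <<'E'
from h import *
C=np.array([.592,-.0295]); Y=np.radians(23)
def tgt(psi):
    a=np.radians(psi); r=.087+.011*abs(np.cos(a-Y))+.012*abs(np.sin(a-Y))
    return np.r_[C+r*np.array([np.cos(a),np.sin(a)]), .057+.007*(psi-136.5)/360]
def plan(psis,ncalls=1,cmd=None):
    cmd=np.array(cmd); j=0
    for k in range(0,len(psis),10):
        rows=[np.round((tgt(p)-cmd)/.5,3) for p in psis[k:k+10]]
        print(round(psis[k+len(rows)-1],1),'; '.join('-1 %g %g %g 0 0 0'%tuple(r) for r in rows))
        cmd=cmd+rows[-1]*.5
    print('cmd',list(np.round(cmd,4)))
E
python3 - <<'E'
from plan import *
o=bot.get_obs();print(o['clock'],o['eef_pos'],o['ft_force'],o['joint_pos'])
steps=np.r_[1,2,3,5,6,7,np.full(24,8)]
plan(136.5+np.cumsum(steps),cmd=[.5175,.041,.0567])
cv2.imwrite('pics/s1.png',cv2.cvtColor(bot.camera('side'),cv2.COLOR_RGB2BGR)[220:420,200:450].repeat(3,0).repeat(3,1))
E
```

```text
2.7 [0.51511712 0.03972098 0.05510708] [ 0.05050768 -0.6135227   0.86541308] [ 7.71770706e-02  4.22664631e-01 -2.27607557e-01  9.25628813e-01
 -3.72443840e-04  2.81988195e+00]
192.5 -1 -0.002 -0.003 0.001 0 0 0; -1 -0.007 -0.008 0.001 0 0 0; -1 -0.014 -0.016 0.001 0 0 0; -1 -0.025 -0.03 0.001 0 0 0; -1 -0.036 -0.049 0.001 0 0 0; -1 -0.046 -0.072 0.002 0 0 0; -1 -0.053 -0.1 0.002 0 0 0; -1 -0.055 -0.129 0.002 0 0 0; -1 -0.053 -0.157 0.002 0 0 0; -1 -0.046 -0.184 0.003 0 0 0
272.5 -1 0.01 -0.026 0 0 0 0; -1 0.021 -0.052 0 0 0 0; -1 0.033 -0.077 0.001 0 0 0; -1 0.05 -0.099 0.001 0 0 0; -1 0.07 -0.12 0.001 0 0 0; -1 0.094 -0.136 0.002 0 0 0; -1 0.119 -0.149 0.002 0 0 0; -1 0.147 -0.158 0.002 0 0 0; -1 0.175 -0.162 0.003 0 0 0; -1 0.204 -0.161 0.003 0 0 0
352.5 -1 0.028 0.005 0 0 0 0; -1 0.054 0.015 0.001 0 0 0; -1 0.08 0.026 0.001 0 0 0; -1 0.105 0.038 0.001 0 0 0; -1 0.129 0.054 0.001 0 0 0; -1 0.15 0.073 0.002 0 0 0; -1 0.167 0.096 0.002 0 0 0; -1 0.18 0.122 0.002 0 0 0; -1 0.19 0.149 0.003 0 0 0; -1 0.194 0.177 0.003 0 0 0
cmd [np.float64(0.6935), np.float64(-0.043), np.float64(0.0612)]
```

View pics/s1.png

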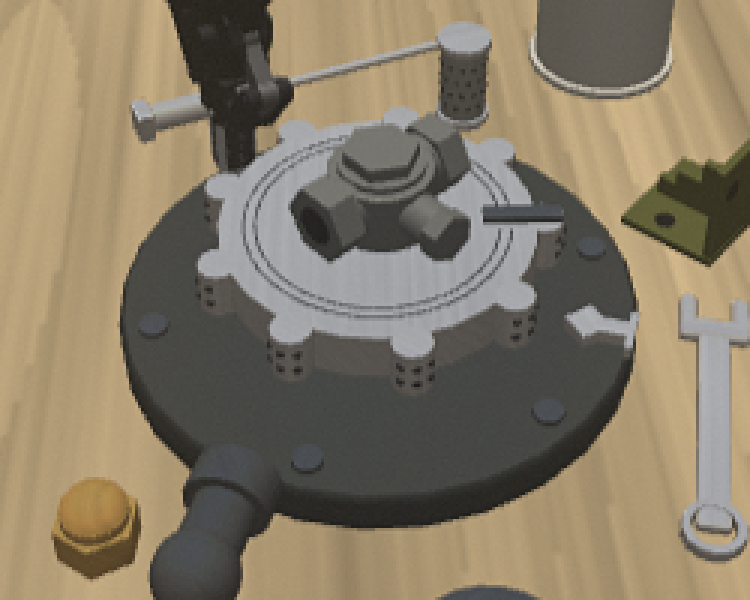

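The finger sits in the scallop opposite the strainer. Starting to push.

step_arm --targets "-1 -0.002 -0.003 0.001 0 0 0; -1 -0.007 -0.008 0.001 0 0 0; -1 -0.014 -0.016 0.001 0 0 0; -1 -0.025 -0.03 0.001 0 0 0; -1 -0.036 -0.049 0.001 0 0 0; -1 -0.046 -0.072 0.002 0 0 0; -1 -0.053 -0.1 0.002 0 0 0; -1 -0.055 -0.129 0.002 0 0 0; -1 -0.053 -0.157 0.002 0 0 0; -1 -0.046 -0.184 0.003 0 0 0"

```text
clock: 3.58
eef_pos: [0.494, -0.0492, 0.0596]
tool_rot: [0.98, 0.2, 0.001, -0.002]
ft_force: [-1.4, 5.6, 0.3]
grip_width: 0.0001
grasp_force: 2.7
```

```bash
python3 - <<'E'
from h import *
cv2.imwrite('pics/s2.png',cv2.cvtColor(bot.camera('side'),cv2.COLOR_RGB2BGR)[220:420,200:450].repeat(3,0).repeat(3,1))
o=bot.get_obs();print(o['eef_pos'],o['ft_force'])
E
```

```text
[ 0.49536449 -0.05222023  0.05980543] [ 1.85848602 -0.65694533  1.30067118]
```

View pics/s2.png

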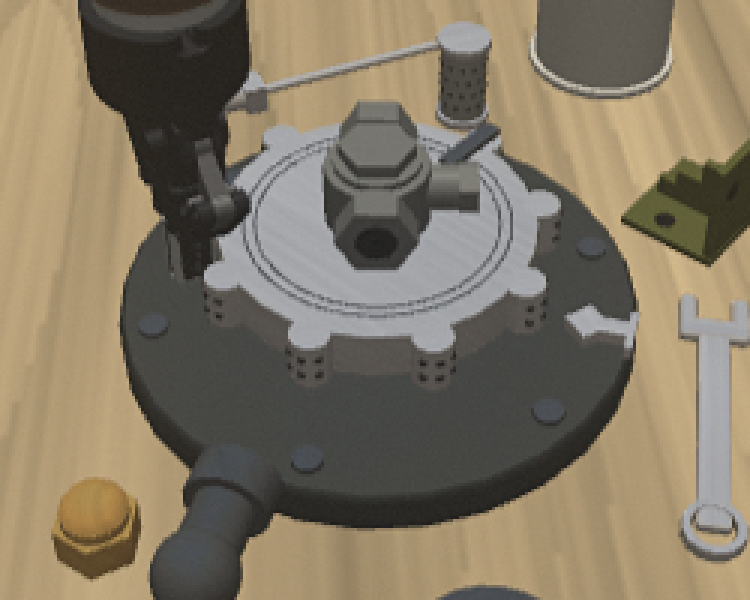

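The table has turned about 50° with the trap riding on it, and the forces are small. Continuing.

step_arm --targets "-1 0.01 -0.026 0 0 0 0; -1 0.021 -0.052 0 0 0 0; -1 0.033 -0.077 0.001 0 0 0; -1 0.05 -0.099 0.001 0 0 0; -1 0.07 -0.12 0.001 0 0 0; -1 0.094 -0.136 0.002 0 0 0; -1 0.119 -0.149 0.002 0 0 0; -1 0.147 -0.158 0.002 0 0 0; -1 0.175 -0.162 0.003 0 0 0; -1 0.204 -0.161 0.003 0 0 0"

```text
clock: 4.47
eef_pos: [0.594, -0.132, 0.0592]
tool_rot: [0.98, 0.199, -0.004, -0.0]
ft_force: [-6.1, 1.1, 1.0]
grip_width: -0.0003
grasp_force: 2.4
```

step_arm --targets "-1 0.028 0.005 0 0 0 0; -1 0.054 0.015 0.001 0 0 0; -1 0.08 0.026 0.001 0 0 0; -1 0.105 0.038 0.001 0 0 0; -1 0.129 0.054 0.001 0 0 0; -1 0.15 0.073 0.002 0 0 0; -1 0.167 0.096 0.002 0 0 0; -1 0.18 0.122 0.002 0 0 0; -1 0.19 0.149 0.003 0 0 0; -1 0.194 0.177 0.003 0 0 0"

```text
clock: 5.3
eef_pos: [0.6947, -0.0457, 0.0617]
tool_rot: [0.98, 0.198, -0.0, 0.003]
ft_force: [-1.0, -6.1, -0.8]
grip_width: -0.0
grasp_force: 2.3
```

```bash
python3 - <<'E'
from plan import *
o=bot.get_obs();print(o['clock'],o['eef_pos'],o['ft_force'],o['joint_pos'])
plan(352.5+8*np.arange(1,51),cmd=[0.6935,-0.043,0.0612])
cv2.imwrite('pics/s3.png',cv2.cvtColor(bot.camera('side'),cv2.COLOR_RGB2BGR)[220:420,200:450].repeat(3,0).repeat(3,1))
E
```

```text
5.3 [ 0.69470427 -0.04566891  0.06166147] [-0.98168169 -6.0940854  -0.75706185] [-0.06311196  0.73402298  0.34674598  1.18271941 -0.00580873  2.6792085 ]
432.5 -1 0.001 0.029 0 0 0 0; -1 -0.004 0.057 0.001 0 0 0; -1 -0.013 0.083 0.001 0 0 0; -1 -0.024 0.109 0.001 0 0 0; -1 -0.035 0.134 0.002 0 0 0; -1 -0.049 0.158 0.002 0 0 0; -1 -0.068 0.18 0.002 0 0 0; -1 -0.09 0.198 0.002 0 0 0; -1 -0.114 0.213 0.003 0 0 0; -1 -0.141 0.224 0.003 0 0 0
512.5 -1 -0.028 0.006 0 0 0 0; -1 -0.057 0.008 0.001 0 0 0; -1 -0.085 0.005 0.001 0 0 0; -1 -0.112 -0.002 0.001 0 0 0; -1 -0.138 -0.014 0.002 0 0 0; -1 -0.164 -0.024 0.002 0 0 0; -1 -0.188 -0.038 0.002 0 0 0; -1 -0.211 -0.056 0.003 0 0 0; -1 -0.23 -0.077 0.003 0 0 0; -1 -0.245 -0.102 0.003 0 0 0
592.5 -1 -0.012 -0.026 0.001 0 0 0; -1 -0.019 -0.054 0.001 0 0 0; -1 -0.021 -0.083 0.001 0 0 0; -1 -0.019 -0.111 0.001 0 0 0; -1 -0.012 -0.138 0.002 0 0 0; -1 -0.002 -0.164 0.002 0 0 0; -1 0.009 -0.19 0.002 0 0 0; -1 0.021 -0.215 0.003 0 0 0; -1 0.038 -0.237 0.003 0 0 0; -1 0.058 -0.258 0.003 0 0 0
672.5 -1 0.024 -0.016 0.001 0 0 0; -1 0.049 -0.029 0.001 0 0 0; -1 0.077 -0.038 0.001 0 0 0; -1 0.105 -0.042 0.002 0 0 0; -1 0.134 -0.041 0.002 0 0 0; -1 0.162 -0.036 0.002 0 0 0; -1 0.188 -0.026 0.003 0 0 0; -1 0.214 -0.015 0.003 0 0 0; -1 0.239 -0.003 0.003 0 0 0; -1 0.263 0.013 0.003 0 0 0
752.5 -1 0.021 0.019 0.001 0 0 0; -1 0.038 0.042 0.001 0 0 0; -1 0.051 0.068 0.001 0 0 0; -1 0.061 0.095 0.002 0 0 0; -1 0.065 0.123 0.002 0 0 0; -1 0.066 0.152 0.002 0 0 0; -1 0.061 0.18 0.003 0 0 0; -1 0.052 0.206 0.003 0 0 0; -1 0.041 0.232 0.003 0 0 0; -1 0.03 0.257 0.004 0 0 0
cmd [np.float64(0.676), np.float64(0.024), np.float64(0.0692)]
```

View pics/s3.png

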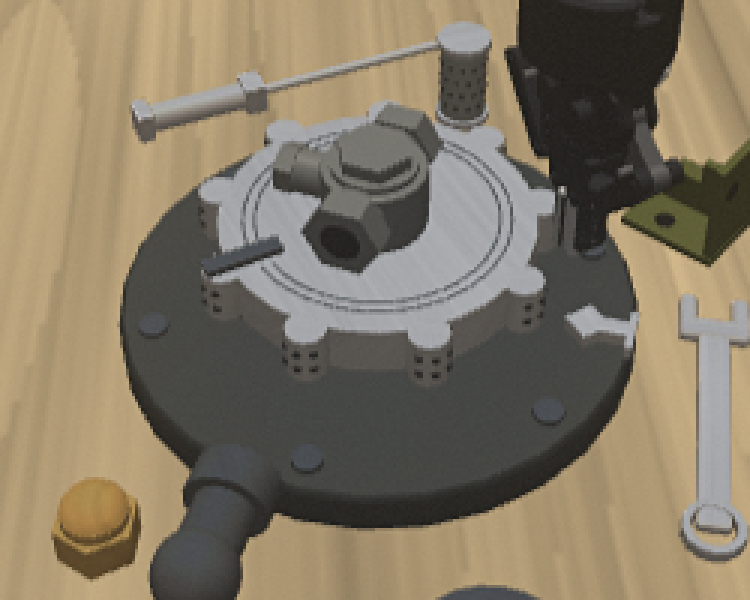

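The rib is now past 180° and everything else is undisturbed. Continuing round.

step_arm --targets "-1 0.001 0.029 0 0 0 0; -1 -0.004 0.057 0.001 0 0 0; -1 -0.013 0.083 0.001 0 0 0; -1 -0.024 0.109 0.001 0 0 0; -1 -0.035 0.134 0.002 0 0 0; -1 -0.049 0.158 0.002 0 0 0; -1 -0.068 0.18 0.002 0 0 0; -1 -0.09 0.198 0.002 0 0 0; -1 -0.114 0.213 0.003 0 0 0; -1 -0.141 0.224 0.003 0 0 0"

```text
clock: 6.18
eef_pos: [0.6266, 0.0708, 0.065]
tool_rot: [0.98, 0.2, 0.004, 0.0]
ft_force: [5.2, 1.7, 1.3]
grip_width: -0.0003
grasp_force: 2.1
```

step_arm --targets "-1 -0.028 0.006 0 0 0 0; -1 -0.057 0.008 0.001 0 0 0; -1 -0.085 0.005 0.001 0 0 0; -1 -0.112 -0.002 0.001 0 0 0; -1 -0.138 -0.014 0.002 0 0 0; -1 -0.164 -0.024 0.002 0 0 0; -1 -0.188 -0.038 0.002 0 0 0; -1 -0.211 -0.056 0.003 0 0 0; -1 -0.23 -0.077 0.003 0 0 0; -1 -0.245 -0.102 0.003 0 0 0"

```text
clock: 7.02
eef_pos: [0.5013, 0.0214, 0.066]
tool_rot: [0.98, 0.201, 0.002, -0.003]
ft_force: [2.1, 6.8, 1.8]
grip_width: -0.0
grasp_force: 2.5
```

step_arm --targets "-1 -0.012 -0.026 0.001 0 0 0; -1 -0.019 -0.054 0.001 0 0 0; -1 -0.021 -0.083 0.001 0 0 0; -1 -0.019 -0.111 0.001 0 0 0; -1 -0.012 -0.138 0.002 0 0 0; -1 -0.002 -0.164 0.002 0 0 0; -1 0.009 -0.19 0.002 0 0 0; -1 0.021 -0.215 0.003 0 0 0; -1 0.038 -0.237 0.003 0 0 0; -1 0.058 -0.258 0.003 0 0 0"

```text
clock: 7.85
eef_pos: [0.5274, -0.1097, 0.0655]
tool_rot: [0.98, 0.2, -0.002, -0.002]
ft_force: [-3.2, 0.1, -1.4]
grip_width: -0.0002
grasp_force: 1.3
```

step_arm --targets "-1 0.024 -0.016 0.001 0 0 0; -1 0.049 -0.029 0.001 0 0 0; -1 0.077 -0.038 0.001 0 0 0; -1 0.105 -0.042 0.002 0 0 0; -1 0.134 -0.041 0.002 0 0 0; -1 0.162 -0.036 0.002 0 0 0; -1 0.188 -0.026 0.003 0 0 0; -1 0.214 -0.015 0.003 0 0 0; -1 0.239 -0.003 0.003 0 0 0; -1 0.263 0.013 0.003 0 0 0"

```text
clock: 8.68
eef_pos: [0.6592, -0.1051, 0.0668]
tool_rot: [0.98, 0.199, -0.003, 0.0]
ft_force: [-4.1, -2.9, 0.4]
grip_width: 0.0001
grasp_force: 2.1
```

step_arm --targets "-1 0.021 0.019 0.001 0 0 0; -1 0.038 0.042 0.001 0 0 0; -1 0.051 0.068 0.001 0 0 0; -1 0.061 0.095 0.002 0 0 0; -1 0.065 0.123 0.002 0 0 0; -1 0.066 0.152 0.002 0 0 0; -1 0.061 0.18 0.003 0 0 0; -1 0.052 0.206 0.003 0 0 0; -1 0.041 0.232 0.003 0 0 0; -1 0.03 0.257 0.004 0 0 0"

```text
clock: 9.52
eef_pos: [0.6785, 0.0231, 0.0702]
tool_rot: [0.98, 0.199, 0.002, 0.002]
ft_force: [2.5, -4.2, -1.8]
grip_width: -0.0001
grasp_force: 2.1
```

```bash
python3 - <<'E'
from plan import *
o=bot.get_obs();print(o['clock'],o['eef_pos'],o['ft_force'])
st=np.r_[8,8,8,8,8,8,8,6,5,3, 2,1,1,1,1]
plan(752.5+np.cumsum(st),cmd=[0.676,.024,.0692])
E
```

```text
9.5167 [0.67852759 0.02307043 0.07022191] [ 2.53165607 -4.24404181 -1.75104179]
822.5 -1 -0.014 0.024 -0 0 0 0; -1 -0.033 0.046 0 0 0 0; -1 -0.055 0.064 0 0 0 0; -1 -0.079 0.079 0.001 0 0 0; -1 -0.106 0.09 0.001 0 0 0; -1 -0.134 0.096 0.001 0 0 0; -1 -0.163 0.098 0.002 0 0 0; -1 -0.184 0.096 0.002 0 0 0; -1 -0.201 0.093 0.002 0 0 0; -1 -0.212 0.09 0.002 0 0 0
828.5 -1 -0.006 -0.002 0 0 0 0; -1 -0.01 -0.004 0 0 0 0; -1 -0.013 -0.005 0 0 0 0; -1 -0.016 -0.006 0 0 0 0; -1 -0.019 -0.008 0.001 0 0 0
cmd [np.float64(0.5605), np.float64(0.065), np.float64(0.0707)]
```

step_arm --targets "-1 -0.014 0.024 0 0 0 0; -1 -0.033 0.046 0 0 0 0; -1 -0.055 0.064 0 0 0 0; -1 -0.079 0.079 0.001 0 0 0; -1 -0.106 0.09 0.001 0 0 0; -1 -0.134 0.096 0.001 0 0 0; -1 -0.163 0.098 0.002 0 0 0; -1 -0.184 0.096 0.002 0 0 0; -1 -0.201 0.093 0.002 0 0 0; -1 -0.212 0.09 0.002 0 0 0"

```text
clock: 10.35
eef_pos: [0.5723, 0.0724, 0.0726]
tool_rot: [0.98, 0.201, 0.003, -0.002]
ft_force: [4.0, 7.3, 2.6]
grip_width: -0.0001
grasp_force: 3.6
```

```bash
python3 - <<'E'
from h import *
import pickle
o=bot.get_obs();print(o['eef_pos'],o['ft_force'])
S={}
for n in('wrist','side','scene'):
    i=bot.camera_info(n);im=cv2.cvtColor(bot.camera(n),cv2.COLOR_RGB2BGR);S[n]=(i,im)
pickle.dump(S,open('f1.pkl','wb'))
a=cv2.resize(S['side'][1][245:365,290:440],(600,480),interpolation=cv2.INTER_CUBIC)
cv2.imwrite('pics/f1.png',a)
E
```

```text
[0.57230472 0.07242641 0.07256177] [4.01094603 7.25031584 2.58829726]
```

View pics/f1.png

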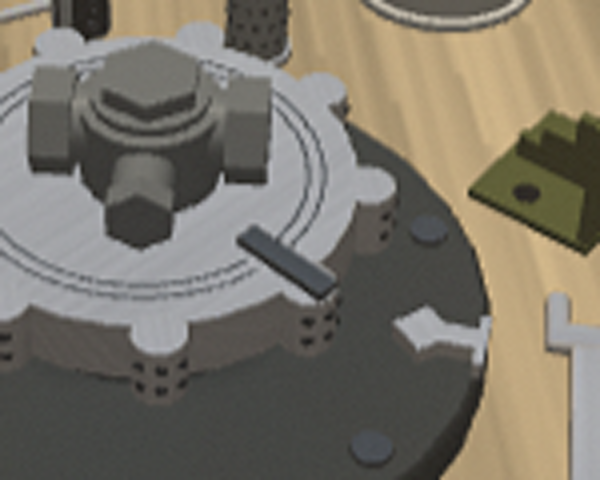

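```bash
cat > rib.py <<'E'
from h import *
C=np.array([.592,-.0295])
def samp(i,g,th,r,t,z):
    a=np.radians(th); R,T=np.meshgrid(r,t)
    P=np.c_[C[0]+(R*np.cos(a)-T*np.sin(a)).ravel(),C[1]+(R*np.sin(a)+T*np.cos(a)).ravel(),np.full(R.size,z)]
    uv=proj(i,P).astype(np.float32)
    return cv2.remap(g,uv[:,:1],uv[:,1:],cv2.INTER_LINEAR).mean()
def peak(f,ths):
    s=np.array([f(t) for t in ths]);k=s.argmax();k0,k1=max(k-12,0),k+13
    w=np.clip(s[k0:k1]-s.max()*.6,0,None);return round((w*ths[k0:k1]).sum()/w.sum(),2),round(s.max(),1)
def rib(i,im,z,ths):
    g=cv2.cvtColor(im,cv2.COLOR_BGR2GRAY).astype(np.float32);r=np.linspace(.06,.09,30)
    return peak(lambda t:-samp(i,g,t,r,np.linspace(-.004,.004,9),z)+.5*(samp(i,g,t,r,np.linspace(.006,.009,5),z)+samp(i,g,t,r,np.linspace(-.009,-.006,5),z)),ths)
def ptr(i,im,ths):
    g=cv2.cvtColor(im,cv2.COLOR_BGR2GRAY).astype(np.float32);r=np.linspace(.108,.136,30)
    return peak(lambda t:samp(i,g,t,r,np.linspace(-.004,.004,9),.03),ths)
E
python3 - <<'E'
from rib import *
import pickle
S=pickle.load(open('f1.pkl','rb'));w1=pickle.load(open('w1.pkl','rb'))
A=np.arange(-60,10,.25)
for n in('side','scene'):
    i=S[n][0];print(n,'init rib',rib(i,cv2.imread(f'pics/{n}0.png'),.0773,A),'ptr',ptr(i,cv2.imread(f'pics/{n}0.png'),A[100:220]),'now rib',rib(i,S[n][1],.0903,A),ptr(i,S[n][1],A[100:220]))
i=w1;im=cv2.imread('pics/w1.png');print('w1',rib(i,im,.0773,A),ptr(i,im,A[100:220]))
for nm,p,z in(('ribin',(408,160.5),.0773),('ribout',(431,119),.0773),('ptip',(443,133),.03),('ptail',(471,105),.03)):
    q=ray(w1,p,z)[:2]-C;print(nm,np.hypot(*q),np.degrees(np.arctan2(q[1],q[0])))
for p in((371.5,316),(352,303.75)):
    q=ray(S['side'][0],p,.0903)[:2]-C;print(np.hypot(*q),np.degrees(np.arctan2(q[1],q[0])))
E
```

```text
side init rib (np.float64(-5.82), np.float32(54.2)) ptr (np.float64(-20.3), np.float32(162.8)) now rib (np.float64(-52.88), np.float32(66.6)) (np.float64(-20.29), np.float32(169.4))
scene init rib (np.float64(-3.35), np.float32(50.5)) ptr (np.float64(-21.18), np.float32(112.9)) now rib (np.float64(-48.83), np.float32(36.5)) (np.float64(-21.2), np.float32(118.2))
w1 (np.float64(-2.59), np.float32(79.2)) (np.float64(-20.48), np.float32(149.3))
ribin 0.05474870907017205 -3.3767492690450247
ribout 0.09324841878008279 -3.2293905479940164
ptip 0.10081324949284887 -20.55766397294358
ptail 0.1364311216842468 -20.474952868358102
0.09488624727733634 -50.61125389633555
0.05776502546093563 -52.815348110566056
```

```bash
python3 - <<'E'
from plan import *
plan(822.5+np.cumsum([2,3,4,4,4,3,2,1,1,0]),cmd=[.57,.069,.0702])
E
```

```text
846.5 -1 -0.006 -0.002 0 0 0 0; -1 -0.016 -0.006 0 0 0 0; -1 -0.029 -0.012 0.001 0 0 0; -1 -0.042 -0.017 0.001 0 0 0; -1 -0.055 -0.023 0.001 0 0 0; -1 -0.064 -0.027 0.001 0 0 0; -1 -0.07 -0.031 0.001 0 0 0; -1 -0.073 -0.032 0.001 0 0 0; -1 -0.076 -0.034 0.001 0 0 0; -1 -0.076 -0.034 0.001 0 0 0
cmd [np.float64(0.532), np.float64(0.052), np.float64(0.0707)]
```

step_arm --targets "-1 -0.006 -0.002 0 0 0 0; -1 -0.016 -0.006 0 0 0 0; -1 -0.029 -0.012 0.001 0 0 0; -1 -0.042 -0.017 0.001 0 0 0; -1 -0.055 -0.023 0.001 0 0 0; -1 -0.064 -0.027 0.001 0 0 0; -1 -0.07 -0.031 0.001 0 0 0; -1 -0.073 -0.032 0.001 0 0 0; -1 -0.076 -0.034 0.001 0 0 0; -1 -0.076 -0.034 0.001 0 0 0"

```text
clock: 11.33
eef_pos: [0.5334, 0.0526, 0.0718]
tool_rot: [0.98, 0.199, 0.001, 0.0]
ft_force: [3.7, 3.0, 2.6]
grip_width: -0.0
grasp_force: 2.1
```

```bash
cat > m.py <<'E'
from rib import *
A=np.arange(-45,5,.25)
o=bot.get_obs();print(o['clock'],o['eef_pos'],o['ft_force'])
for n in('side','scene','wrist'):
    i=bot.camera_info(n);im=cv2.cvtColor(bot.camera(n),cv2.COLOR_RGB2BGR)
    print(n,rib(i,im,.0909,A),ptr(i,im,A[50:140]))
    cv2.imwrite(f'pics/m_{n}.png',im)
E
python3 m.py
```

```text
11.3333 [0.53341368 0.05258278 0.07176907] [3.65744015 2.96028859 2.5711879 ]
side (np.float64(-26.91), np.float32(56.0)) (np.float64(-20.29), np.float32(170.1))
scene (np.float64(-23.25), np.float32(42.4)) (np.float64(-21.19), np.float32(117.5))
wrist (np.float64(nan), np.float32(0.0)) (np.float64(nan), np.float32(0.0))rib.py:10: RuntimeWarning: invalid value encountered in scalar divide
  w=np.clip(s[k0:k1]-s.max()*.6,0,None);return round((w*ths[k0:k1]).sum()/w.sum(),2),round(s.max(),1)
```

step_arm --targets "-1 -0.003 -0.002 0 0 0 0; -1 -0.006 -0.004 0 0 0 0; -1 -0.008 -0.006 0 0 0 0; -1 -0.008 -0.006 0 0 0 0; -1 -0.004 -0.003 0 0 0 0; -1 0 0 0 0 0 0; -1 -0.01 0.014 0 0 0 0; -1 -0.03 0.04 0 0 0 0; -1 -0.03 0.04 0.04 0 0 0; -1 -0.03 0.04 0.1 0 0 0"

```text
clock: 12.32
eef_pos: [0.5125, 0.0729, 0.1178]
tool_rot: [0.98, 0.2, -0.006, -0.0]
ft_force: [1.0, -0.1, -0.7]
grip_width: -0.0001
grasp_force: 0.0
```

step_arm --targets "-1 0 0 0.06 0 0 0; -1 0 0 0.13 0 0 0; -1 0 0 0.2 0 0 0; -1 0.03 -0.03 0.26 0 0 0; -1 0.06 -0.07 0.26 0 0 0; -1 0.086 -0.106 0.26 0 0 0; -1 0.086 -0.106 0.26 0 0 0; -1 0.086 -0.106 0.26 0 0 0; -1 0.086 -0.106 0.26 0 0 0"

```text
clock: 13.07
eef_pos: [0.5592, 0.0201, 0.2502]
tool_rot: [0.98, 0.199, -0.002, -0.0]
ft_force: [-0.2, -0.2, -0.7]
grip_width: 0.0005
grasp_force: 0.0
```

```bash
python3 m.py; python3 -c "
import cv2;a=cv2.imread('pics/m_wrist.png')[40:330,220:510];cv2.imwrite('pics/mw.png',cv2.resize(a,None,fx=2,fy=2,interpolation=cv2.INTER_CUBIC))"
python3 - <<'E'
from h import *
import pickle;pickle.dump(bot.camera_info('wrist'),open('w2.pkl','wb'))
E
```

```text
13.0667 [0.55920614 0.02010052 0.25020247] [-0.24772794 -0.20285778 -0.6602206 ]
side (np.float64(-23.8), np.float32(55.1)) (np.float64(-20.3), np.float32(167.7))
scene (np.float64(-20.29), np.float32(44.6)) (np.float64(-21.19), np.float32(115.7))
wrist (np.float64(-20.25), np.float32(79.2)) (np.float64(-20.52), np.float32(147.4))
```

View pics/mw.png

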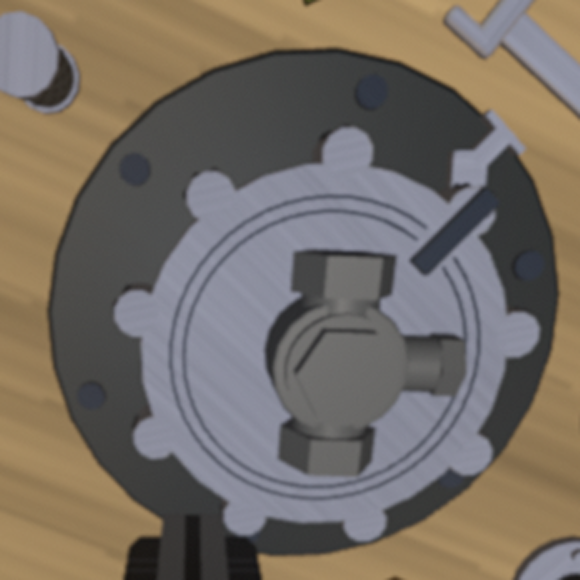

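The wrist view shows the rib and the pointer nearly in line: the rib runs (422,263)→(484,200) and the pointer (455,182)→(505,132). The cameras disagree by a few degrees, so I'll fit the axis and the lobes separately in each camera.

```bash
cat > fit.py <<'E'
from rib import *
import pickle
from scipy.optimize import minimize
def fit(n,i,im,z,th0):
    g=cv2.GaussianBlur(cv2.cvtColor(im,cv2.COLOR_BGR2GRAY),(3,3),0).astype(np.float32)
    # ideal top-face mask in polar grid around the axis, compared with the image by correlation
    X,Y=np.meshgrid(np.arange(-.112,.1121,.0015),np.arange(-.112,.1121,.0015)); R=np.hypot(X,Y)
    M=(R<.084).astype(float)
    for k in range(9):
        a=np.radians(40*k); M[np.hypot(X-.087*np.cos(a),Y-.087*np.sin(a))<.011]=1
    M[(abs(Y)<.005)&(X>.055)&(X<.097)]=0
    use=(R>.058)&(R<.112); x,y,m=X[use],Y[use],M[use]
    def cost(p):
        a=np.radians(p[2]);c,s=np.cos(a),np.sin(a)
        uv=proj(i,np.c_[C[0]+p[0]/1e3+c*x-s*y,C[1]+p[1]/1e3+s*x+c*y,0*x+z]).astype(np.float32)
        v=cv2.remap(g,uv[:,:1],uv[:,1:],cv2.INTER_LINEAR).ravel()
        ok=(uv[:,1]<(290 if n=='wrist' else 480))
        ang=(np.degrees(np.arctan2(s*x+c*y,c*x-s*y)))
        if n=='side': ok=ok&((ang>-60)&(ang<75))
        if n=='scene': ok=ok&((ang>-150)&(ang<30))
        return -np.corrcoef(v[ok],m[ok])[0,1]
    b=min((minimize(cost,[dx,dy,th0+t],method='Nelder-Mead',options=dict(initial_simplex=np.array([[dx,dy,th0+t]]*4)+np.r_[np.zeros((1,3)),np.diag([2,2,2])])) for t in(-2,2) for dx,dy in((0,0),)),key=lambda s:s.fun)
    C0=C.copy(); C[:]=C+b.x[:2]/1e3; p=ptr(i,im,np.arange(-32,-8,.25)); C[:]=C0
    print(n,'axis off mm',np.round(b.x[:2],2),'rib',round(b.x[2],2),'corr',round(-b.fun,3),'ptr',p[0])
E
cat > go.py <<'E'
from fit import *
fit('wrist',pickle.load(open('w1.pkl','rb')),cv2.imread('pics/w1.png'),.0723,-3)
for n in('side','scene'): fit(n,bot.camera_info(n),cv2.imread(f'pics/{n}0.png'),.0723,-4)
print('now')
for n in('wrist','side','scene'): fit(n,bot.camera_info(n),cv2.imread(f'pics/m_{n}.png'),.0859,-21)
E
python3 go.py
```

```text
wrist axis off mm [-1.37 -0.54] rib -2.63 corr 0.895 ptr -20.0
side axis off mm [-2.66  0.09] rib -2.24 corr 0.526 ptr -19.86
scene axis off mm [-0.7  -0.96] rib -3.62 corr 0.615 ptr -20.67
now
wrist axis off mm [-1.27 -0.4 ] rib -20.19 corr 0.829 ptr -20.06
side axis off mm [-2.72  0.13] rib -19.33 corr 0.441 ptr -19.87
scene axis off mm [-1.6  -1.92] rib -20.29 corr 0.623 ptr -20.02
```

All three cameras now agree: the rib is at −20.2/−19.3/−20.3° and the pointer at −20.06/−19.9/−20.0°, so they line up to about half a degree. The finger has gone round about 710°, which makes two full turns. The arm is clear, so I'm handing in.

```bash
python3 -c "
from workcell import bot
print(bot.job_done())"
```

```text
the job is handed in; nothing more can be done
None
```

The job is handed in: I pushed the turntable anticlockwise until the index rib reached the pointer the second time, two turns up from the seat and within about half a degree. The trap rode round untouched, and I saw nothing else on the plinth move, though I didn't check every item at the end.

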